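# Roll a pipe stub into the V-block and butt it against the stop

### The job

Get the copper-coloured pipe stub ready for welding without picking it up or gripping it: push it by its side with the fingers so that it rolls along the bench, up the blue ramp and settles down into the V-block. Then push on its end with the fingers to slide it along the V until it butts against the yellow stop plate, and leave it lying there. Do not fling it, and leave the other things on the bench where they are.

Things in the scene. Friction and masses are not known exactly. Their poses are not given: they have to be found in the camera images.
- pipe: Loose copper-coloured pipe stub, 34 mm diameter, 140 mm long, about 0.4 kg, flat black ends. Origin at mid-length on its axis, x along the pipe; y and z turn as it rolls. Smooth (friction 0.35), rolls easily and soon comes to rest. On the bench its origin is 17 mm high. Starts on the ramp side of the V-block, 165 to 260 mm from the V, parallel to it within 0.12 rad (the x axes point the same way).
- vblock: V-block fixed to the bench. Origin on the bench under the bottom line of its V; x runs along the V to the stop plate, y from the V to the ramp side (robot's left), z up. In mm: V and ramp from x = -85 (open end) to 65. 90-degree V, bottom line at y = 0, z = 4. Crest of the ramp-side flank at y = 14, z = 18. Other flank up to y = -26, z = 30; 30 high back to y = -46.
- ramp_foot (a point): Foot of the blue ramp, level with the V-block's origin, where it meets the bench: 75 mm from the V's bottom line in the V-block's y. From here the plain ramp, as long as the block, rises evenly to the crest (18 mm high, 14 mm from the V's bottom line).
- stop_face (a point): Point on the inner face of the yellow stop plate where the axis of a settled pipe meets it: x = 65, y = 0, z = 28 mm in the V-block's frame (a settled pipe's axis is 28 mm high). Plate 10 mm thick, 50 mm high, y = -46 to 20 mm. A pipe that touches it has its origin 70 mm from this point and its other end 10 mm inside the open end. Rolled straight in, the pipe is 25 to 40 mm short of it.
- collar: Steel shaft collar standing on the bench 100 to 120 mm from the V on the V-block's -y side, 48 mm diameter, 40 mm high; origin under its centre. Bystander.
- square: Red triangular welding square lying flat on the bench beyond the stop plate, 90 by 90 mm, 22 mm high; origin under its centre. Bystander.
- pencil_can: Red can, 72 mm diameter, 100 mm high, with pencils up to 165 mm high; origin under its centre. Bystander.
- tin: Closed tin with a yellow label, 66 mm diameter, 85 mm high; origin under its centre. Bystander.
- spur: Steel spur lying flat, a U 90 mm across with a brass rowel, 12 mm high; origin near the middle of the U, on the bench. Bystander.
- hammer: Hammer lying on the right side of the bench; origin under its middle. Bystander.
- wrench: Wrench lying flat near the right side of the robot; origin under its middle. Bystander.
There are look-alikes about, which are no part of the job. There is more than one size of the pipe; the one meant has the size given above. Several things look just like the vblock: the one meant starts farthest from the robot's base.

How it is judged:
On the way, in this order (a step that is already met when the one before it is completed fails the run):
1. the pipe has rolled into the V and lies settled in it (y of pipe in the frame of vblock between -0.004 and 0.004 m and z of pipe in the frame of vblock below 0.031 m and x of pipe in the frame of vblock above -0.08 m and angle between the x axis of pipe and the x axis of vblock, either way round below 0.06 rad and linear speed of pipe below 0.06 m/s), for 0.15 s.
2. the pipe, still in the V, has been slid up to the stop plate (x of pipe in the frame of vblock above -0.009 m and y of pipe in the frame of vblock between -0.004 and 0.004 m and z of pipe in the frame of vblock below 0.031 m), for 0.1 s.
At the end, for the whole second after the job is handed in: The pipe lies at rest in the V (axis within 4 mm and 0.06 rad of its place, 25 to 31 mm above the bench), its end within 4 mm of the stop plate (all of step 2 and x of pipe in the frame of vblock below 0 m and z of pipe in the frame of vblock above 0.025 m and angle between the x axis of pipe and the x axis of vblock, either way round below 0.06 rad and linear speed of pipe below 0.02 m/s); the robot touches nothing.
It fails at once if the pipe is lifted (axis more than 55 mm above the bench) (height (world z) of pipe above 0.055 m).
It fails at once if the pipe is tipped up on end (angle between pipe's own x axis and vertical below 1.17 rad or angle between pipe's own x axis and vertical above 1.97 rad).
It fails at once if the pipe is gripped between the fingers (grasp point inside it) (x of the grasp point in the frame of pipe between -0.07 and 0.07 m and y of the grasp point in the frame of pipe between -0.014 and 0.014 m and z of the grasp point in the frame of pipe between -0.014 and 0.014 m).
It fails at once if the pipe is flung (faster than 0.8 m/s) (linear speed of pipe above 0.8 m/s).
It fails at once if another thing on the bench is moved more than 20 mm (distance of any of collar, square, pencil_can, tin, spur, hammer, wrench from where it was at the start of the episode above 0.02 m).
It also fails if it takes over 54 s, if anything falls off the work surface, if the arm or the gripper's body presses on something with over 40 N, if the wrist force passes 120 N, or if a joint passes its speed limit or range.

### The arm

A 6-joint arm with a two-finger parallel gripper is mounted at the origin on the work surface. World frame = base frame: x ahead of the robot, y to its left, z up, the work surface at z = 0. Lengths are in m, angles in rad, forces in N, time in s.
With the tool pointing down it reaches from about 0.25 to 0.725 m from the base axis. Payload 4 kg.
Tool frame: the origin (TCP) lies on the centre line of the jaws, within the pads' length; the fingertips stand 17 mm ahead of it and the grasp point (between the pads) lies 2 mm behind it; z points along the fingers, y is the direction in which the jaws open and shut (so a half turn about z gives the same grasp; the last joint's range is limited). The gripper opens to 85 mm and grips with 20 to 120 N. Pads are 22 mm wide; open, the fingers measure 114 mm over their backs; the gripper's body (76 mm by 85 mm) begins 54 mm behind the grasp point. The pads swing forward as they close: fully open they stand 13 mm farther back than shut.
Start: joints at [-1.285, 0.241, 0.005, 1.335, 0, 1.571], TCP at [0.141, -0.48, 0.248] pointing down, gripper open.
Joint ranges: [-2.72, 2.72], [-1.05, 1.87], [-1.09, 1.28], [-1.99, 2.15], [-1.42, 1.44], [-3.14, 3.14]. Speed limits (rad/s): [2.79, 2.79, 3.14, 3.14, 3.14, 3.14].

### API

Orientations are given as a unit quaternion [x, y, z, w].
In Python, from workcell import * gives the robot as it stands.
- The arm moves only by the tool carry_out, never from a script. Its argument "plan" is a list of rows, each a list of 5 numbers: the shift along the tool's x, y, z in m, then the turn about the tool's z in rad, then the closure, from -1 (fully open) to 1 (shut). A call has 1 to 5 rows; each row is the pose to reach, as a shift and turn from the pose commanded when the call began, along the tool's axes at that moment; what a row does not reach only later rows make up. A row lasts 1/10 s, in which the tool goes at most 50 mm and 8.59 degrees, less where a joint would pass 70% of its speed; a pose out of reach is approached as far as the arm can. A call with a gripper value outside its range is refused whole. The fingers move at their own pace and stop on an object; "grip_force" is the grip in N (left out, the last holds). Time passes only in rows, so rows that repeat a pose let the fingers close. It gives the time, the measured TCP pose, the force and the opening at its end, in the units of the state.
- get_obs(): the state, without advancing time (a new reading comes with each control period).
- get_image(name): name is "scene" or "top" or "wrist"; returns a dict with "color" (420x560x3 uint8, blue, green, red), "depth" (420x560 float32, m along the optical axis (not along the pixel's ray), 0 where there is no reading), "camera_matrix" (3x3 intrinsics, pixels), "R" (3x3) and "t" (3): a world point X has camera coordinates R X + t; the wrist camera has in their place "hand_eye" (4x4, takes a point from camera to tool coordinates, whose origin is the TCP and whose axes are the flange's). Camera axes: x right, y down, z forward; pixel columns grow to the right and rows downward; lengths in m; the calibration is good to about 2 mm. A picture is of the moment at which its call begins: read the wrist's pose just before it.
- job_done(): hands the job in, once; it reports no verdict.
The state is a dict: "t": time; "joints": joint angles; "dq": joint speeds; "joint_efforts": joint torques, N m; "tcp_pos": TCP position; "ee_rot": TCP orientation; "ft_force": force on the tool from outside, world axes, zero at the start; "torque": the same for the moment, N m; "grip_width": opening from 0.0 (shut) to 1.0 (fully open).
Only numpy, scipy, OpenCV 4.12 (cv2) and the standard library are available. Lean on these libraries where they do the work, as an engineer would, in place of code of your own. Each camera call takes 0.05 s, during which the arm holds its last target.

## Working session

There is one attempt and no reset: what is moved stays moved. The work goes in short steps, Python scripts to look and compute and a tool call to move; the robot and the scene stay as the last step left them, time stands still between calls to the robot, and variables do not carry over. Pictures are saved under pics/ and viewed, and the job is handed in when it is done.

Besides the shell and the picture viewer there is one more tool, called after "Call:" by a JSON object that holds its "api" and its "payload". carry_out: Moves the arm, as the interface text tells. Its arguments: {"type":"object","properties":{"plan":{"type":"array"},"grip_force":{"type":"number"}},"required":["plan"]}

```bash
mkdir -p pics; ls
python3 - <<'E'
from workcell import *
import cv2,numpy as np,pickle
o=get_obs();print(o)
for n in("scene","top"):
    im=get_image(n);pickle.dump(im,open(f'pics/{n}0.pkl','wb'));cv2.imwrite(f'pics/{n}0.png',im['color']);print(n,im['camera_matrix'],im['R'],im['t'])
E
```

```text
pics
{'t': 0.0, 'joints': array([-1.28499233e+00,  2.41411505e-01,  3.69641288e-03,  1.33518977e+00,
       -4.19634850e-05,  1.57080445e+00]), 'dq': array([-0.00079679,  0.00028312,  0.0002921 , -0.00094471, -0.00013316,
       -0.00068613]), 'joint_efforts': array([ 9.29812377e-04, -3.72317934e+01,  2.52407330e+01,  1.68957707e-02,
       -1.66658589e-05,  9.03066592e-06]), 'tcp_pos': array([ 0.14078206, -0.47913957,  0.24740304]), 'ee_rot': array([ 9.89806898e-01,  1.42412051e-01, -1.70916504e-04, -1.04053046e-03]), 'ft_force': array([ 0.1349428 , -0.23696951,  0.35229177]), 'torque': array([0.04702181, 0.02582494, 0.05127055]), 'grip_width': 0.9994106444379666}
scene [[499.08974348   0.         279.1894792 ]
 [  0.         499.08974348 209.60463376]
 [  0.           0.           1.        ]] [[ 0.33612724  0.94181494  0.0017622 ]
 [ 0.75186416 -0.26720735 -0.60274415]
 [-0.56720257  0.20392366 -0.79793257]] [-0.17677066 -0.39255829  1.83498105]
top [[419.85615033   0.         272.25195425]
 [  0.         419.85615033 209.0572153 ]
 [  0.           0.           1.        ]] [[ 0.0037545  -0.99992406 -0.01173757]
 [-0.98316869 -0.00154705 -0.18269353]
 [ 0.1826615   0.01222593 -0.98309984]] [-0.02074921  0.54572931  0.94150625]
```

View pics/scene0.png

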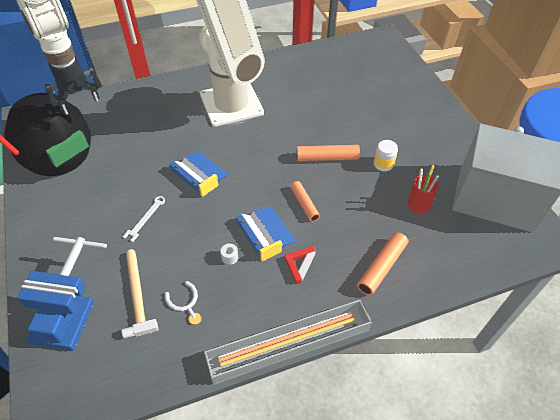

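View pics/top0.png

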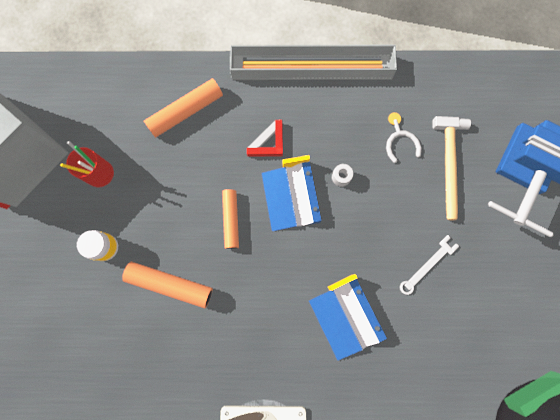

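Candidates for the pipe in the top view are (230,219), which is small, and (183,108) and (167,285), which are both bigger. V-block candidates are (291,193), farther from the base, and (347,317), nearer. I choose the pipe at (230,219) and the block at (291,193), and will check both in a close crop.

```bash
cat > h.py <<'E'
import cv2,numpy as np,pickle
def load(n): return pickle.load(open(f'pics/{n}.pkl','rb'))
def ray(im,uv,z):
    uv=np.atleast_2d(uv).astype(float);K=im['camera_matrix'];R=im['R'];t=im['t']
    d=np.c_[uv,np.ones(len(uv))]@np.linalg.inv(K).T@R; c=-R.T@t
    s=(z-c[2])/d[:,2]; return c+s[:,None]*d
def cloud(im,m):
    v,u=np.nonzero(m&(im['depth']>0));Z=im['depth'][v,u];K=im['camera_matrix']
    p=np.c_[(u-K[0,2])/K[0,0]*Z,(v-K[1,2])/K[1,1]*Z,Z]
    return (p-im['t'])@im['R']
def proj(im,X):
    return cv2.projectPoints(np.asarray(X,float),cv2.Rodrigues(im['R'])[0],im['t'],im['camera_matrix'],None)[0][:,0]
E
python3 - <<'E'
from h import *
a=load('top0');c=a['color'];s=load('scene0')
cv2.imwrite('pics/crop0.png',cv2.resize(c[110:260,200:370],None,fx=4,fy=4,interpolation=cv2.INTER_NEAREST))
cv2.imwrite('pics/crop1.png',cv2.resize(s['color'][170:290,200:330],None,fx=5,fy=5,interpolation=cv2.INTER_NEAREST))
hsv=cv2.cvtColor(c,cv2.COLOR_BGR2HSV)
def roi(u0,u1,v0,v1):
    m=np.zeros(c.shape[:2],bool);m[v0:v1,u0:u1]=1;return m
H,S,V=cv2.split(hsv)
pm=(H>4)&(H<18)&(S>90)&roi(215,245,180,255)
P=cloud(a,pm);print('pipe',len(P),P.min(0),P.max(0),np.percentile(P[:,2],[5,50,95]))
r=cv2.minAreaRect(np.argwhere(pm)[:,::-1].astype(np.float32));print(r)
ym=(H>20)&(H<35)&(S>120)&roi(270,325,145,175)
Y=cloud(a,ym);print('yel',len(Y),np.percentile(Y[:,2],[5,50,95]))
Yt=Y[Y[:,2]>.044];print(cv2.minAreaRect(Yt[:,:2].astype(np.float32)*1000))
bm=(H>100)&(H<125)&(S>120)&roi(255,325,150,235)
B=cloud(a,bm);print('blue',len(B),np.percentile(B[:,2],[5,50,95]));
print(cv2.minAreaRect(B[:,:2].astype(np.float32)*1000))
E
```

```text
pipe 526 [ 0.45569662  0.06244421 -0.00323072] [0.60661692 0.10738304 0.03938583] [0.00169365 0.0314032  0.03659478]
((229.89254760742188, 218.2432098388672), (58.98078918457031, 14.507370948791504), 87.27368927001953)
yel 195 [0.0009068  0.04908366 0.05341143]
((667.5018310546875, -76.24116516113281), (11.369011878967285, 65.21612548828125), 10.470436096191406)
blue 1874 [0.00140961 0.01229011 0.03240556]
((586.7885131835938, -63.12017059326172), (155.93116760253906, 120.71874237060547), 10.268145561218262)
```

View pics/crop0.png

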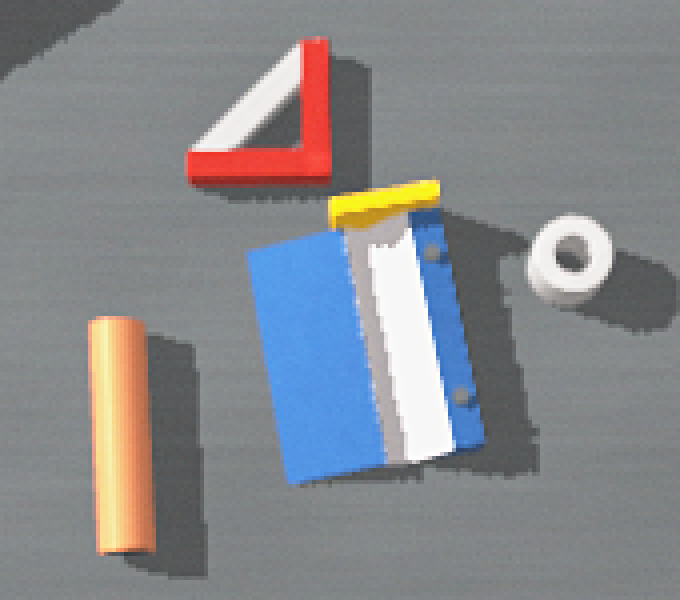

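View pics/crop1.png

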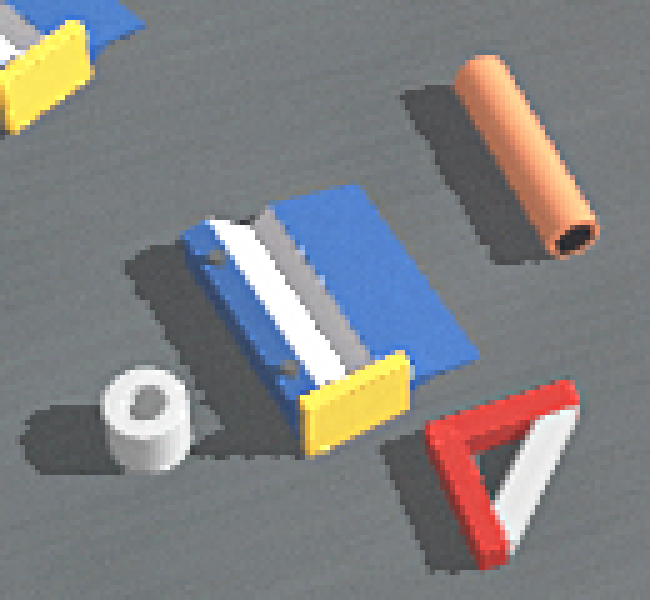

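The crop confirms the choice. The far block has its ramp on the left and the V running to the yellow plate, and the small pipe lies left of the ramp. Next I'll refine the poses and cross-check them between the two views.

Run:
```python
from h import *
from scipy.optimize import least_squares
a=load('top0');s=load('scene0')
print('cam',-a['R'].T@a['t'],-s['R'].T@s['t'])
def mask(im,h0,h1,s0,box):
    H,S,V=cv2.split(cv2.cvtColor(im['color'],cv2.COLOR_BGR2HSV));m=(H>h0)&(H<h1)&(S>s0);b=np.zeros_like(m);b[box[2]:box[3],box[0]:box[1]]=1;return m&b
boxes={'a':dict(p=(215,245,180,255),y=(270,325,145,175),b=(255,325,150,235)),'s':dict(p=(285,325,175,225),y=(255,290,235,265),b=(230,300,200,260))}
for n,im in(('a',a),('s',s)):
    m=mask(im,4,18,90,boxes[n]['p']);uv=np.argwhere(m)[:,::-1].astype(np.float32)
    r=cv2.minAreaRect(uv);bp=cv2.boxPoints(r)
    # long-axis midline
    e=[(bp[i]+bp[(i+1)%4])/2 for i in range(4)]; L=[np.linalg.norm(e[0]-e[2]),np.linalg.norm(e[1]-e[3])]
    ee=np.array([e[0],e[2]] if L[0]>L[1] else [e[1],e[3]])
    W=ray(im,ee,.017);W=W[np.argsort(W[:,0])];d=W[1]-W[0]
    print(n,'pipe ends',W.round(4).tolist(),'mid',W.mean(0).round(4),'yaw',np.arctan2(d[1],d[0]).round(3),'len',np.linalg.norm(d).round(4))
    C=cloud(im,m);C=C[C[:,2]>.012]
    f=lambda q:np.hypot((C[:,1]-q[0]-q[1]*(C[:,0]-.53)),C[:,2]-.017)-.017
    q=least_squares(f,[.085,.05],loss='soft_l1',f_scale=.002).x;print('  cyl y@.53',q.round(4),'x ext',np.percentile(C[:,0],[1,99]).round(4))
    C=cloud(im,mask(im,20,35,120,boxes[n]['y']));T=C[C[:,2]>.045];print('  plate top',len(T),cv2.minAreaRect(T[:,:2].astype(np.float32)*1000))
    # ramp: blue mask corners by approx polygon, ramp face
    C=cloud(im,mask(im,100,125,120,boxes[n]['b']));T=C[C[:,2]>.027];print('  back top',len(T),cv2.minAreaRect(T[:,:2].astype(np.float32)*1000))
    T=C[(C[:,2]<.022)&(C[:,2]>-.01)]
    print('  ramp',len(T),cv2.minAreaRect(T[:,:2].astype(np.float32)*1000))
    A=np.c_[T[:,:2],np.ones(len(T))];k=np.linalg.lstsq(A,T[:,2],rcond=None)[0];print('  ramp grad',np.hypot(k[0],k[1]),'down dir',np.arctan2(-k[1],-k[0])-np.pi/2)
    C=cloud(im,mask(im,4,18,90,(123,215,255,310) if n=='a' else (290,365,140,165)));print('  bigpipe',C.min(0),C.max(0))
```

```text
cam [ 0.36464493 -0.03141416  1.02505232] [ 1.39537392 -0.31260527  1.22789043]
a pipe ends [[0.4573, 0.0792, 0.017], [0.6026, 0.0893, 0.017]] mid [0.53   0.0843 0.017 ] yaw 0.069 len 0.1457
  cyl y@.53 [0.0826 0.062 ] x ext [0.4573 0.5952]
  plate top 122 ((667.5038452148438, -76.252197265625), (11.369011878967285, 65.19367218017578), 10.470436096191406)
  back top 412 ((592.5325927734375, -113.67463684082031), (149.24888610839844, 18.507678985595703), 10.139993667602539)
  ramp 1455 ((586.68408203125, -60.027503967285156), (155.03411865234375, 114.59517669677734), 10.268146514892578)
  ramp grad 0.28850554727879857 down dir 0.17429326576177395
  bigpipe [ 0.31869599  0.12249221 -0.00347931] [0.42560041 0.34396519 0.05507342]
s pipe ends [[0.4461, 0.0765, 0.017], [0.6063, 0.0883, 0.017]] mid [0.5262 0.0824 0.017 ] yaw 0.073 len 0.1606
  cyl y@.53 [0.0838 0.06  ] x ext [0.459  0.5984]
  plate top 69 ((669.4317626953125, -77.12732696533203), (12.796812057495117, 65.05420684814453), 12.085955619812012)
  back top 143 ((588.3982543945312, -116.45651245117188), (135.63491821289062, 18.678293228149414), 10.580552101135254)
  ramp 745 ((574.567626953125, -66.1539306640625), (173.79742431640625, 121.1441421508789), 10.050287246704102)
  ramp grad 0.14794586023261266 down dir 0.16423430735225342
  bigpipe [ 0.3240854   0.123205   -0.00505147] [0.42495464 0.32357232 0.05469764]
```

```bash
cat >> h.py <<'E'
O=np.array([.5965,-.0765]);YB=.178
def to(x,y,z,psi):
    "shift to target in current tool axes; psi = world angle of tool y"
    from workcell import get_obs
    from scipy.spatial.transform import Rotation as Ro
    o=get_obs();R=Ro.from_quat(o['ee_rot']).as_matrix()
    p=np.arctan2(R[1,1],R[0,1]);d=R.T@(np.array([x,y,z])-o['tcp_pos'])
    t=(psi-p+np.pi)%(2*np.pi)-np.pi
    print('t',round(o['t'],2),'tcp',o['tcp_pos'].round(4),'psi',p.round(4),'tilt',R[2].round(3),'F',o['ft_force'].round(1),'gw',round(o['grip_width'],2));print('shift',d.round(4),'turn',-t.round(4))
def blk(x,y):
    c,s=np.cos(YB),np.sin(YB);return O+np.array([c*x-s*y,s*x+c*y])
def inblk(p):
    c,s=np.cos(YB),np.sin(YB);q=np.asarray(p)[:2]-O;return np.array([c*q[0]+s*q[1],-s*q[0]+c*q[1]])
E
python3 -c "
from h import *
to(.525,.13,.12,.065)"
```

```text
t 0.1 tcp [ 0.1408 -0.4792  0.2475] psi -1.285 tilt [-0.    -0.002 -1.   ] F [-0.  -0.6  0.4] gw 1.0
shift [ 0.5404 -0.4759  0.1284] turn -1.35
```

Call:
{"api": "carry_out", "payload": {"plan": [[0.035,-0.03,0,-0.09,-1],[0.07,-0.06,0,-0.18,-1],[0.105,-0.09,0,-0.27,-1],[0.14,-0.12,0,-0.36,-1],[0.175,-0.15,0,-0.45,-1]]}}

```text
t: 0.6
tcp_pos: [0.2669, -0.2847, 0.248]
ee_rot: [0.933, 0.361, -0.0, -0.0]
ft_force: [0.8, -0.4, -0.9]
grip_width: 0.999
```

```bash
python3 -c "
from h import *
to(.525,.13,.12,.065)"
```

```text
t 0.6 tcp [ 0.2669 -0.2847  0.248 ] psi -0.8321 tilt [ 0. -0. -1.] F [ 0.8 -0.4 -0.9] gw 1.0
shift [ 0.47   -0.1328  0.1281] turn -0.8971
```

Call:
{"api": "carry_out", "payload": {"plan": [[0.047,-0.013,0,-0.09,-1],[0.094,-0.026,0,-0.18,-1],[0.141,-0.04,0,-0.27,-1],[0.188,-0.053,0,-0.36,-1],[0.235,-0.066,0,-0.45,-1]]}}

```text
t: 1.1
tcp_pos: [0.3969, -0.0779, 0.2482]
ee_rot: [0.828, 0.56, -0.0, 0.0]
ft_force: [0.8, -0.5, -0.3]
grip_width: 1.0
```

```bash
python3 -c "
from h import *
to(.525,.13,.12,.065)"
```

```text
t 1.1 tcp [ 0.3969 -0.0779  0.2482] psi -0.3812 tilt [-0.  0. -1.] F [ 0.8 -0.5 -0.3] gw 1.0
shift [0.2406 0.0416 0.1282] turn -0.4462
```

Call:
{"api": "carry_out", "payload": {"plan": [[0.048,0.008,0,-0.09,-1],[0.096,0.016,0,-0.18,-1],[0.144,0.025,0.01,-0.27,-1],[0.192,0.033,0.03,-0.36,-1],[0.24,0.042,0.05,-0.446,-1]]}}

```text
t: 1.6
tcp_pos: [0.5235, 0.1247, 0.1996]
ee_rot: [0.684, 0.73, 0.0, 0.0]
ft_force: [1.2, -0.7, 0.0]
grip_width: 0.998
```

```bash
python3 -c "
from h import *
to(.525,.13,.12,.065)
from workcell import *
import pickle
for n in('wrist','scene'):
    im=get_image(n);cv2.imwrite(f'pics/{n}1.png',im['color']);pickle.dump(im,open(f'pics/{n}1.pkl','wb'))
"
```

```text
t 1.6 tcp [0.5235 0.1247 0.1996] psi 0.0653 tilt [-0.  0. -1.] F [ 1.2 -0.7  0. ] gw 1.0
shift [0.0052 0.0018 0.0796] turn 0.0003
```

View pics/wrist1.png

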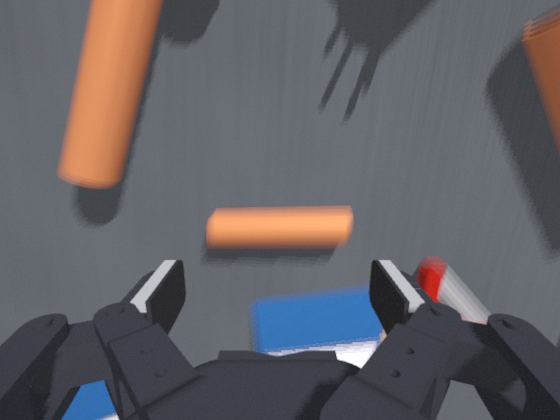

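View pics/scene1.png

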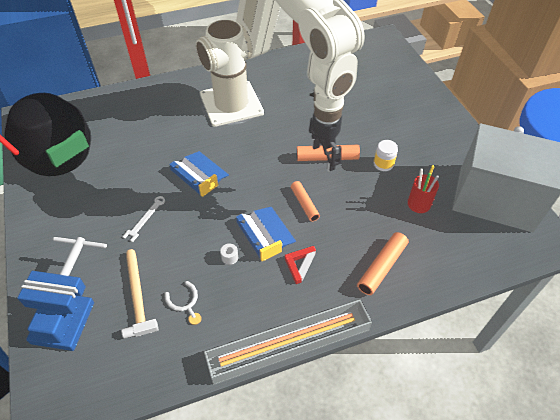

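The wrist view shows the pipe centred at (280,228) between the finger directions, with the ramp below it at (320,320). The scene view shows the arm clear of other things. I'll measure the open fingertips' reach from the wrist depth.

Run:
```python
from h import *
im=load('wrist1');print(im['hand_eye'].round(3))
K=im['camera_matrix'];v,u=np.mgrid[0:420,0:560];Z=im['depth']
p=np.stack([(u-K[0,2])/K[0,0]*Z,(v-K[1,2])/K[1,1]*Z,Z,np.ones_like(Z)],-1)@im['hand_eye'].T
for nm,b in(('L',(120,190,255,330)),('R',(365,440,255,330))):
    q=p[b[2]:b[3],b[0]:b[1]][Z[b[2]:b[3],b[0]:b[1]]>0];q=q[(q[:,2]<.08)&(abs(q[:,1])<.075)];print(nm,q[:,:3].min(0).round(4),q[:,:3].max(0).round(4),np.percentile(q[:,2],[50,90,98]).round(4))
    t=q[q[:,2]>np.percentile(q[:,2],85)];print(' tip',t[:,:3].min(0).round(4),t[:,:3].max(0).round(4))
for uv in((280,228),):print('pipe pt',p[uv[1],uv[0]].round(4))
```

```text
[[-0.001 -0.963 -0.27   0.068]
 [ 1.    -0.001 -0.     0.001]
 [-0.    -0.27   0.963 -0.126]
 [ 0.     0.     0.     1.   ]]
L [-0.0116 -0.0557 -0.057 ] [ 0.018  -0.0287  0.0047] [-0.0229 -0.0047  0.0012]
 tip [-0.0109 -0.055  -0.0075] [ 0.0119 -0.041   0.0047]
R [-0.0112  0.0309 -0.0574] [0.018  0.058  0.0047] [-0.0239 -0.0049  0.0011]
 tip [-0.0111  0.0432 -0.008 ] [0.0117 0.0574 0.0047]
pipe pt [-0.032   0.0044  0.1687  1.    ]
```

Call:
{"api": "carry_out", "payload": {"plan": [[0.006,0.002,0.045,0,-1],[0.006,0.002,0.09,0,-1],[0.006,0.002,0.135,0,-1],[0.006,0.002,0.17,0,-1],[0.006,0.002,0.185,0,-1]]}}

```text
t: 2.2
tcp_pos: [0.5209, 0.1273, 0.0116]
ee_rot: [0.686, 0.728, -0.003, -0.002]
ft_force: [-0.6, 0.1, 0.3]
grip_width: 1.001
```

```bash
python3 -c "
from h import *
from workcell import get_obs
x,y=blk(-.039,.13+.028);to(x,y,.015,.178);print(inblk(get_obs()['tcp_pos']))
"
```

```text
t 2.2 tcp [0.5209 0.1273 0.0116] psi 0.0599 tilt [-0.002 -0.007 -1.   ] F [-0.6  0.1  0.3] gw 1.0
shift [-0.0557  0.0059 -0.0034] turn -0.1181
[-0.03829904  0.21395376]
```

Call:
{"api": "carry_out", "payload": {"plan": [[-0.008,0.001,-0.001,0,-1],[-0.016,0.002,-0.002,-0.02,-1],[-0.025,0.003,-0.002,-0.05,-1],[-0.034,0.004,-0.002,-0.08,-1],[-0.043,0.005,-0.002,-0.118,-1]]}}

```text
t: 2.7
tcp_pos: [0.5333, 0.0851, 0.0194]
ee_rot: [0.641, 0.768, 0.001, 0.001]
ft_force: [-0.1, 0.5, 0.1]
grip_width: 0.999
```

```bash
cat > look.py <<'E'
import sys;from h import *
from workcell import *
n=sys.argv[1]
o=get_obs();print('tcp blk',inblk(o['tcp_pos']).round(4))
x,y=blk(float(sys.argv[2]),float(sys.argv[3]));to(x,y,float(sys.argv[4]),.178)
im=get_image('top');pickle.dump(im,open(f'pics/top{n}.pkl','wb'));s=get_image('scene')
c=np.vstack([cv2.resize(im['color'][110:260,190:370],None,fx=3,fy=3),cv2.resize(s['color'][170:290,200:335],(540,480))])
c=np.hstack([cv2.resize(im['color'][120:250,200:340],None,fx=3,fy=3),cv2.resize(s['color'][160:290,200:327],None,fx=3,fy=3)])
cv2.imwrite(f'pics/look{n}.png',c)
E
python3 look.py 2 -.039 .128 .02
```

```text
tcp blk [-0.0336  0.1702]
t 2.7 tcp [0.5333 0.0851 0.0194] psi 0.1793 tilt [-0.     0.003 -1.   ] F [-0.1  0.5  0.1] gw 1.0
shift [-0.0422 -0.0054 -0.0006] turn 0.0013
```

View pics/look2.png

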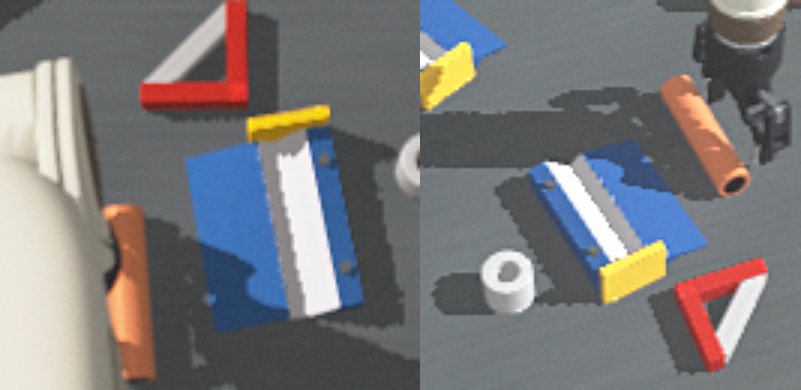

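Call:
{"api": "carry_out", "payload": {"plan": [[-0.008,0,0,0,-1],[-0.016,0,0,0,-1],[-0.024,0,0,0,-1],[-0.032,0,0,0,-1],[-0.04,0,0,0,-1]]}}

```text
t: 3.3
tcp_pos: [0.5393, 0.0464, 0.0174]
ee_rot: [0.641, 0.767, 0.0, -0.0]
ft_force: [0.0, 0.2, -0.7]
grip_width: 0.998
```

```bash
python3 look.py 3 -.035 .10 .022
python3 - <<'E'
from h import *
im=load('top3');H,S,V=cv2.split(cv2.cvtColor(im['color'],cv2.COLOR_BGR2HSV));m=(H>4)&(H<18)&(S>90);m[:170]=0;m[260:]=0;m[:,:225]=0;m[:,310:]=0
uv=np.argwhere(m)[:,::-1].astype(np.float32);W=ray(im,cv2.boxPoints(cv2.minAreaRect(uv)),.017);print([inblk(w).round(4).tolist() for w in W])
C=cloud(im,m);C=C[C[:,2]>.012];q=np.array([inblk(c) for c in C]);k=q[:,1]
print(np.percentile(C[:,2],[2,50,98]),q.min(0),q.max(0))
E
```

```text
tcp blk [-0.0346  0.131 ]
t 3.3 tcp [0.5393 0.0464 0.0174] psi 0.1789 tilt [ 0.001 -0.    -1.   ] F [ 0.   0.2 -0.7] gw 1.0
shift [-0.031  -0.0005 -0.0047] turn 0.0009
[[0.0273, 0.0938], [0.0262, 0.0784], [-0.1159, 0.0888], [-0.1147, 0.1038]]
[0.02300598 0.03186918 0.5509175 ] [-0.170386    0.07924781] [0.02313539 0.09329492]
```

View pics/look3.png

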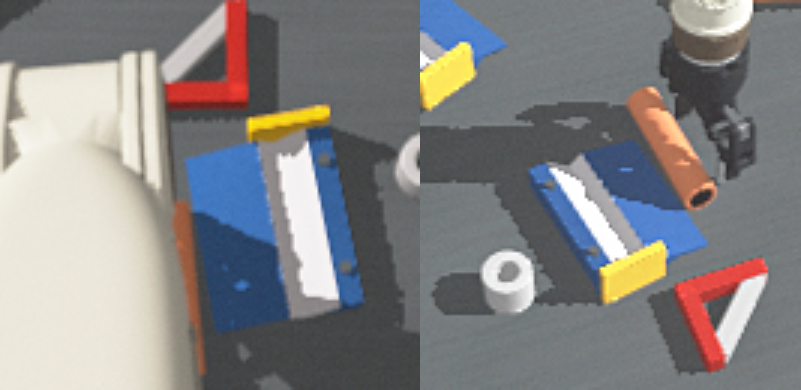

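The pipe is about 0.07 rad off parallel, with its front edge near the ramp foot. Contact with the ramp should square it against the fingers, so I'll push on gently.

Call:
{"api": "carry_out", "payload": {"plan": [[-0.006,0,0,0,-1],[-0.012,0,0,0,-1],[-0.018,0,0,0,-1],[-0.025,0,0,0,-1],[-0.032,0,0,0,-1]]}}

```text
t: 3.9
tcp_pos: [0.5448, 0.0162, 0.0175]
ee_rot: [0.641, 0.768, 0.001, -0.001]
ft_force: [-1.4, 8.0, 5.4]
grip_width: 1.001
```

```bash
python3 look.py 4 -.035 .07 .021
```

```text
tcp blk [-0.0345  0.1004]
t 3.9 tcp [0.5448 0.0162 0.0175] psi 0.1797 tilt [ 0.004  0.    -1.   ] F [-1.4  8.   5.4] gw 1.0
shift [-0.0304 -0.0006 -0.0036] turn 0.0017
```

View pics/look4.png

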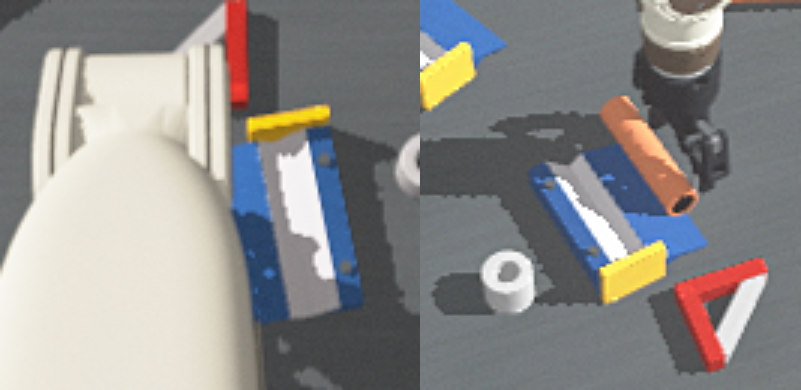

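Call:
{"api": "carry_out", "payload": {"plan": [[-0.006,0,-0.002,0,-1],[-0.012,0,-0.003,0,-1],[-0.018,0,-0.004,0,-1],[-0.024,0,-0.005,0,-1],[-0.03,0,-0.006,0,-1]]}}

```text
t: 4.5
tcp_pos: [0.5505, -0.0119, 0.0242]
ee_rot: [0.64, 0.768, 0.002, -0.001]
ft_force: [-1.1, 10.1, 5.3]
grip_width: 1.002
```

```bash
python3 look.py 5 -.035 .048 .029
```

```text
tcp blk [-0.0338  0.0717]
t 4.5 tcp [ 0.5505 -0.0119  0.0242] psi 0.1812 tilt [ 0.005  0.002 -1.   ] F [-1.1 10.1  5.3] gw 1.0
shift [-0.0237 -0.0013 -0.0049] turn 0.0032
```

View pics/look5.png

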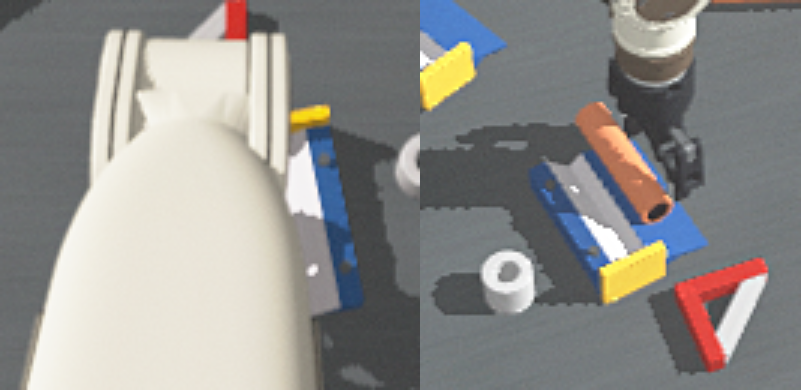

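Call:
{"api": "carry_out", "payload": {"plan": [[-0.005,0,-0.0015,0,-1],[-0.01,0,-0.003,0,-1],[-0.015,0,-0.0045,0,-1],[-0.02,0,-0.006,0,-1],[-0.025,0,-0.0075,0,-1]]}}

```text
t: 5.1
tcp_pos: [0.5548, -0.0366, 0.0315]
ee_rot: [0.64, 0.768, 0.002, -0.001]
ft_force: [-1.6, 8.3, 5.6]
grip_width: 1.001
```

```bash
python3 look.py 6 -.035 .034 .033
```

```text
tcp blk [-0.0339  0.0467]
t 5.1 tcp [ 0.5548 -0.0366  0.0315] psi 0.1811 tilt [ 0.005  0.001 -1.   ] F [-1.6  8.3  5.6] gw 1.0
shift [-0.0127 -0.0011 -0.0015] turn 0.0031
```

View pics/look6.png

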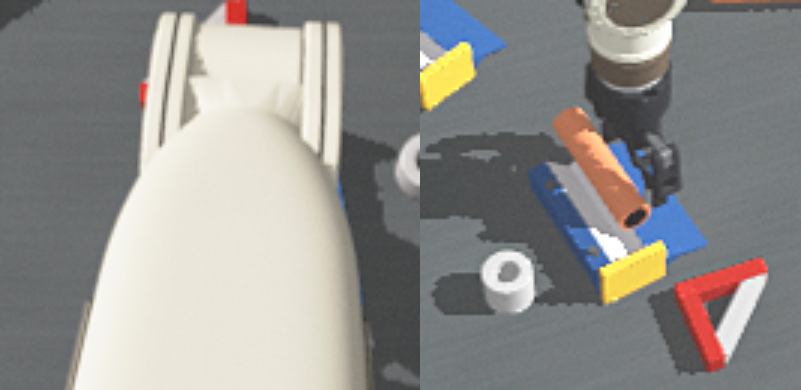

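Call:
{"api": "carry_out", "payload": {"plan": [[-0.003,0,-0.001,0,-1],[-0.006,0,-0.002,0,-1],[-0.009,0,-0.002,0,-1],[-0.012,0,-0.002,0,-1],[-0.013,0,-0.002,0,-1]]}}

```text
t: 5.7
tcp_pos: [0.557, -0.0523, 0.0327]
ee_rot: [0.641, 0.767, -0.0, 0.0]
ft_force: [0.1, 0.2, -0.1]
grip_width: 1.001
```

```bash
python3 look.py 7 -.035 .034 .033
```

```text
tcp blk [-0.0346  0.0308]
t 5.7 tcp [ 0.557  -0.0523  0.0327] psi 0.1782 tilt [-0. -0. -1.] F [ 0.1  0.2 -0.1] gw 1.0
shift [ 0.0032 -0.0004 -0.0003] turn 0.0002
```

View pics/look7.png

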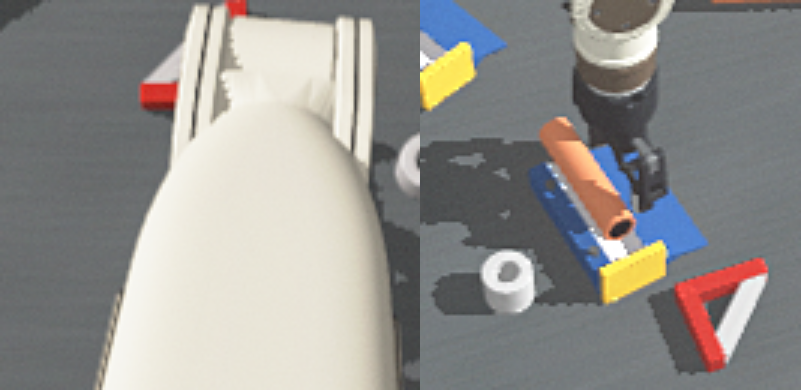

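Contact force dropped to about zero and the scene view shows the pipe lying in the V. I'll back off, rise and check.

Call:
{"api": "carry_out", "payload": {"plan": [[0.02,0,-0.005,0,-1],[0.035,0,-0.02,0,-1],[0.035,-0.02,-0.06,0,-1],[0.03,-0.06,-0.1,0,1],[0.0,-0.105,-0.1,0,1]]}}

```text
t: 6.3
tcp_pos: [0.4634, -0.0633, 0.1374]
ee_rot: [0.639, 0.769, 0.003, 0.004]
ft_force: [0.7, -1.3, 0.5]
grip_width: 0.691
```

```bash
python3 look.py 8 -.15 0 .10
```

```text
tcp blk [-0.1287  0.0366]
t 6.3 tcp [ 0.4634 -0.0633  0.1374] psi 0.1845 tilt [-0.003  0.01  -1.   ] F [ 0.7 -1.3  0.5] gw 0.69
shift [-0.0363 -0.022   0.0373] turn 0.0065
```

View pics/look8.png

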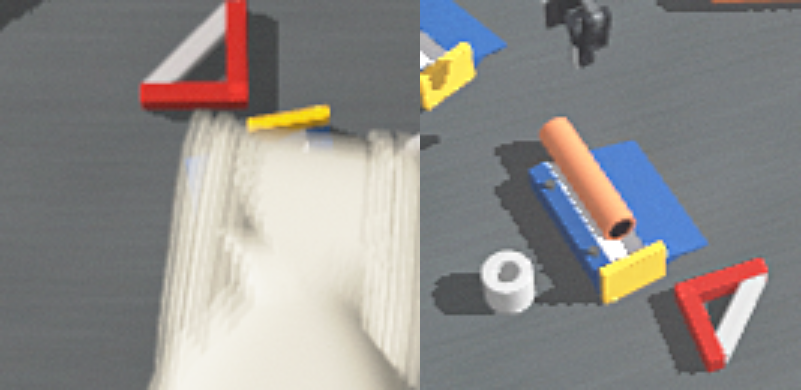

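Call:
{"api": "carry_out", "payload": {"plan": [[-0.02,-0.02,0.01,0,1],[-0.036,-0.025,0.03,0,1],[-0.036,-0.025,0.037,0,1],[-0.036,-0.025,0.037,0,1],[-0.036,-0.025,0.037,0,1]]}}

```text
t: 6.9
tcp_pos: [0.4426, -0.1038, 0.0956]
ee_rot: [0.641, 0.768, 0.0, 0.0]
ft_force: [0.7, -0.0, 0.2]
grip_width: 0.002
```

```bash
python3 look.py 9 -.15 0 .039
python3 - <<'E'
from h import *
from workcell import *
s=get_image('scene');pickle.dump(s,open('pics/scene9.pkl','wb'))
o=get_obs();w=get_image('wrist');w['tcp']=o['tcp_pos'];w['q']=o['ee_rot'];pickle.dump(w,open('pics/wrist9.pkl','wb'));cv2.imwrite('pics/wrist9.png',w['color'])
H,S,V=cv2.split(cv2.cvtColor(s['color'],cv2.COLOR_BGR2HSV));m=(H>4)&(H<18)&(S>90);b=np.zeros_like(m);b[190:245,230:285]=1;m&=b
C=cloud(s,m);C=np.c_[np.array([inblk(c) for c in C]),C[:,2]];C=C[(C[:,2]>.02)&(C[:,2]<.06)]
from scipy.optimize import least_squares
f=lambda q:np.hypot(C[:,1]-q[0]-q[1]*(C[:,0]+.04),C[:,2]-q[2])-.017
q=least_squares(f,[0,0,.028],loss='soft_l1',f_scale=.002).x;print('y,slope,z',q.round(4),'x',np.percentile(C[:,0],[1,99]).round(4),len(C))
E
```

```text
tcp blk [-0.1563  0.0004]
t 6.9 tcp [ 0.4426 -0.1038  0.0956] psi 0.18 tilt [ 0.  0. -1.] F [ 0.7 -0.   0.2] gw 0.0
shift [-0.0005  0.0063  0.0566] turn 0.002
y,slope,z [ 0.0006 -0.0056  0.0267] x [-0.1166  0.0239] 442
```

View pics/wrist9.png

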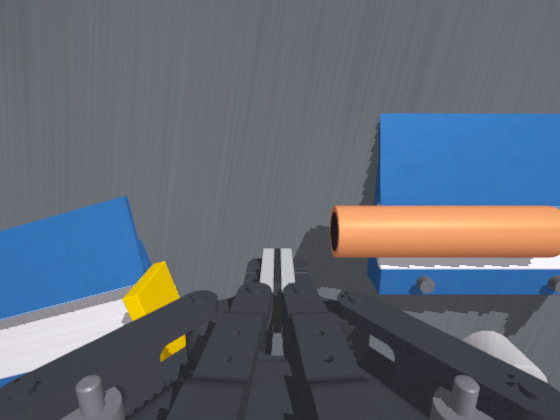

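View pics/look9.png

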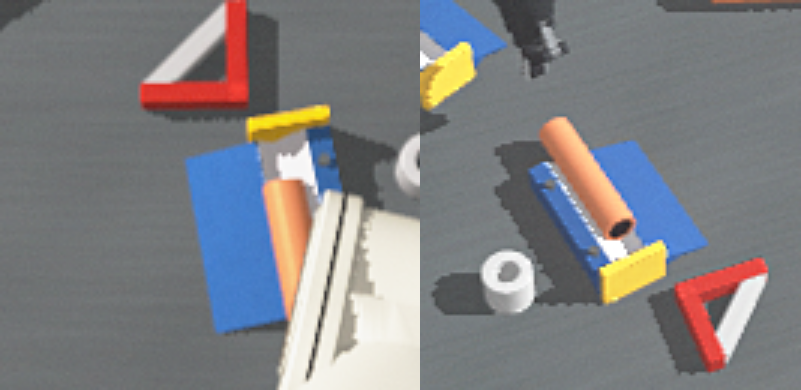

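Run:
```python
from h import *
im=load('wrist9')
K=im['camera_matrix'];v,u=np.mgrid[0:420,0:560];Z=im['depth']
p=(np.stack([(u-K[0,2])/K[0,0]*Z,(v-K[1,2])/K[1,1]*Z,Z,np.ones_like(Z)],-1)@im['hand_eye'].T)[...,:3]
p=p[Z>0]
for a,b in((.01,.02),(0,.01),(-.01,0),(-.02,-.01),(-.03,-.02),(-.04,-.03)):
    q=p[(p[:,2]>a)&(p[:,2]<b)&(abs(p[:,1])<.06)&(abs(p[:,0])<.03)];print(a,len(q),q.min(0).round(4) if len(q) else '',q.max(0).round(4) if len(q) else '')
# rear end of pipe in tool frame
H,S,V=cv2.split(cv2.cvtColor(im['color'],cv2.COLOR_BGR2HSV));m=((H>4)&(H<18)&(S>90));m[:190]=0;m[270:]=0;m=m[Z>0]
q=p[m];q=q[(q[:,2]>.03)&(q[:,2]<.09)];print('pipe tool: y min',np.percentile(q[:,1],[.5,2]).round(4),'x mid',(q[:,0].min()+q[:,0].max())/2,'z',q[:,2].min())
```

```text
0.01 81 [ 0.0067 -0.01    0.01  ] [0.0115 0.0123 0.014 ]
0 521 [ 0.0061 -0.0124  0.    ] [0.0117 0.0148 0.01  ]
-0.01 643 [ 0.0061 -0.0124 -0.01  ] [ 0.0118  0.0149 -0.    ]
-0.02 617 [-0.0109 -0.0124 -0.02  ] [ 0.0121  0.0147 -0.01  ]
-0.03 1563 [-0.012  -0.0294 -0.03  ] [ 0.0143  0.0325 -0.02  ]
-0.04 5391 [-0.0116 -0.0372 -0.04  ] [ 0.0145  0.0401 -0.03  ]
pipe tool: y min [0.0385 0.0396] x mid 0.0007253294659149839 z 0.04910344358455174
```

Call:
{"api": "carry_out", "payload": {"plan": [[0,0,0.03,0,1],[0,0,0.057,0,1],[0,0.007,0.057,0,1],[0,0.014,0.057,0,1],[0,0.02,0.057,0,1]]}}

```text
t: 7.6
tcp_pos: [0.464, -0.1009, 0.0396]
ee_rot: [0.641, 0.768, 0.001, 0.001]
ft_force: [1.1, -0.5, 0.5]
grip_width: 0.001
```

Call:
{"api": "carry_out", "payload": {"plan": [[0,0.005,0,0,1],[0,0.01,0,0,1],[0,0.015,0,0,1],[0,0.02,0,0,1],[0,0.025,0,0,1]]}}

```text
t: 8.1
tcp_pos: [0.4845, -0.0968, 0.0387]
ee_rot: [0.641, 0.767, -0.002, -0.001]
ft_force: [-5.8, -1.2, 4.3]
grip_width: -0.0
```

```bash
python3 look.py 10 -.09 0 .039
```

```text
tcp blk [-1.138e-01 -1.000e-04]
t 8.1 tcp [ 0.4845 -0.0968  0.0387] psi 0.1784 tilt [-0.001 -0.004 -1.   ] F [-5.8 -1.2  4.3] gw -0.0
shift [ 0.0001  0.0238 -0.0004] turn 0.0004
```

View pics/look10.png

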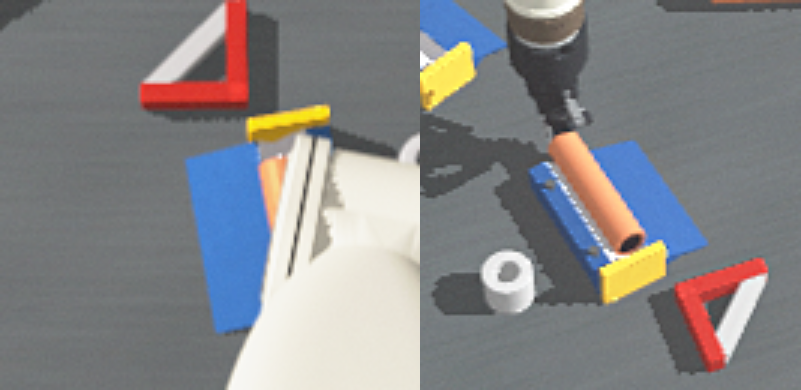

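Call:
{"api": "carry_out", "payload": {"plan": [[0,0.005,0,0,1],[0,0.01,0,0,1],[0,0.014,0,0,1],[0,0.017,0,0,1],[0,0.019,0,0,1]]}}

```text
t: 8.7
tcp_pos: [0.5036, -0.0932, 0.0384]
ee_rot: [0.641, 0.767, -0.001, -0.001]
ft_force: [-5.3, -0.7, 4.4]
grip_width: -0.001
```

```bash
python3 look.py 11 -.09 0 .039
```

```text
tcp blk [-0.0944 -0.    ]
t 8.7 tcp [ 0.5036 -0.0932  0.0384] psi 0.1786 tilt [-0.    -0.003 -1.   ] F [-5.3 -0.7  4.4] gw -0.0
shift [ 0.      0.0044 -0.0006] turn 0.0006
```

View pics/look11.png

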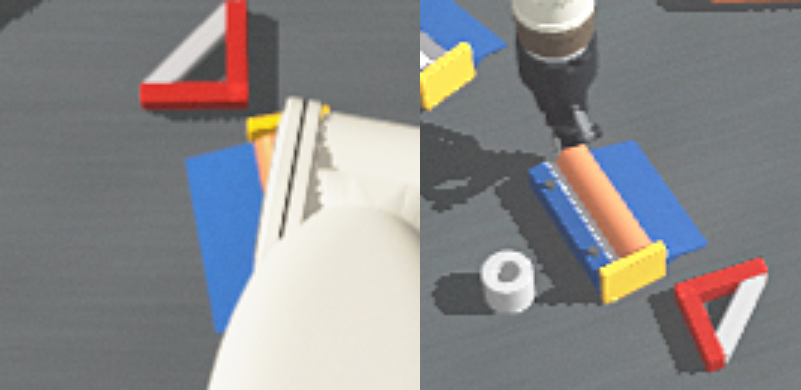

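Close now. I'll creep until the force rises.

Call:
{"api": "carry_out", "payload": {"plan": [[0,0.001,0,0,1],[0,0.002,0,0,1],[0,0.003,0,0,1],[0,0.004,0,0,1]]}}

```text
t: 9.2
tcp_pos: [0.5072, -0.0926, 0.0384]
ee_rot: [0.641, 0.767, -0.001, -0.001]
ft_force: [-6.6, -0.7, 3.6]
grip_width: -0.0
```

Call:
{"api": "carry_out", "payload": {"plan": [[0,0.001,0,0,1],[0,0.002,0,0,1],[0,0.003,0,0,1]]}}

```text
t: 9.5
tcp_pos: [0.5083, -0.0923, 0.0381]
ee_rot: [0.641, 0.767, -0.003, -0.002]
ft_force: [-11.1, -3.6, 6.0]
grip_width: 0.004
```

Call:
{"api": "carry_out", "payload": {"plan": [[0,0.001,0,0,1],[0,0.002,0,0,1],[0,0.002,0,0,1]]}}

```text
t: 9.8
tcp_pos: [0.5083, -0.0922, 0.0379]
ee_rot: [0.642, 0.767, -0.004, -0.003]
ft_force: [-14.4, -3.5, 8.6]
grip_width: 0.003
```

```bash
python3 look.py 12 -.15 0 .039
```

```text
tcp blk [-0.0895  0.0001]
t 9.8 tcp [ 0.5083 -0.0922  0.0379] psi 0.1777 tilt [-0.    -0.011 -1.   ] F [-14.4  -3.5   8.6] gw 0.0
shift [-0.0001 -0.0605 -0.0005] turn -0.0003
```

The tool stalled at x' = -0.0895, as predicted, with force rising to about 15 N, so the pipe is against the plate. I'll back straight off, rise and check.

Call:
{"api": "carry_out", "payload": {"plan": [[0,-0.01,0,0,1],[0,-0.025,0,0,1],[0,-0.05,0,0,1],[0,-0.06,-0.03,0,1],[0,-0.06,-0.07,0,1]]}}

```text
t: 10.4
tcp_pos: [0.4518, -0.1017, 0.1074]
ee_rot: [0.641, 0.767, -0.001, -0.002]
ft_force: [1.7, -0.7, 0.4]
grip_width: -0.003
```

Call:
{"api": "carry_out", "payload": {"plan": [[-0.03,-0.02,-0.04,0,1],[-0.07,-0.03,-0.08,0,1],[-0.11,-0.04,-0.11,0,1],[-0.15,-0.05,-0.12,0,1],[-0.19,-0.06,-0.12,0,1]]}}

```text
t: 10.9
tcp_pos: [0.4317, -0.3028, 0.2326]
ee_rot: [0.641, 0.768, 0.001, 0.005]
ft_force: [1.1, 0.3, -0.7]
grip_width: 0.001
```

```bash
python3 look.py 13 -.15 0 .039
python3 - <<'E'
from h import *
from workcell import *
from scipy.optimize import least_squares
s=get_image('scene');t=get_image('top')
for n,im,bx in(('scene',s,(235,290,195,255)),('top',t,(265,325,155,235))):
    H,S,V=cv2.split(cv2.cvtColor(im['color'],cv2.COLOR_BGR2HSV));m=(H>4)&(H<18)&(S>90);b=np.zeros_like(m);b[bx[2]:bx[3],bx[0]:bx[1]]=1;m&=b
    C=cloud(im,m);C=np.c_[np.array([inblk(c) for c in C]),C[:,2]];C=C[(C[:,2]>.02)&(C[:,2]<.06)]
    f=lambda q:np.hypot(C[:,1]-q[0]-q[1]*(C[:,0]+.005),C[:,2]-q[2])-.017
    q=least_squares(f,[0,0,.028],loss='soft_l1',f_scale=.002).x;print(n,'y,slope,z',q.round(4),'x',np.percentile(C[:,0],[1,99]).round(4),len(C))
    # plate/bystander shifts
    a=load(n+'0')['color'];print(' diff px',[(int((cv2.absdiff(a,im['color']).max(2)[v0:v1,u0:u1]>60).sum())) for (u0,u1,v0,v1) in ([(220,240,240,265),(285,320,245,285),(120,160,245,340),(165,205,280,325),(120,165,190,245)] if n=='scene' else [(330,356,160,190),(245,285,118,160),(430,475,110,222),(384,425,110,165),(75,120,225,262),(60,115,140,190)])])
E
```

```text
tcp blk [-0.2023 -0.1935]
t 10.9 tcp [ 0.4317 -0.3028  0.2326] psi 0.1796 tilt [-0.007  0.008 -1.   ] F [ 1.1  0.3 -0.7] gw 0.0
shift [0.1947 0.0511 0.1927] turn 0.0016
scene y,slope,z [0.0006 0.     0.0269] x [-0.0738  0.0604] 427
 diff px [0, 0, 0, 0, 0]
top y,slope,z [0.0003 0.0029 0.0289] x [-0.0737  0.0649] 769
 diff px [0, 0, 206, 0, 0, 0]
```

View pics/look13.png

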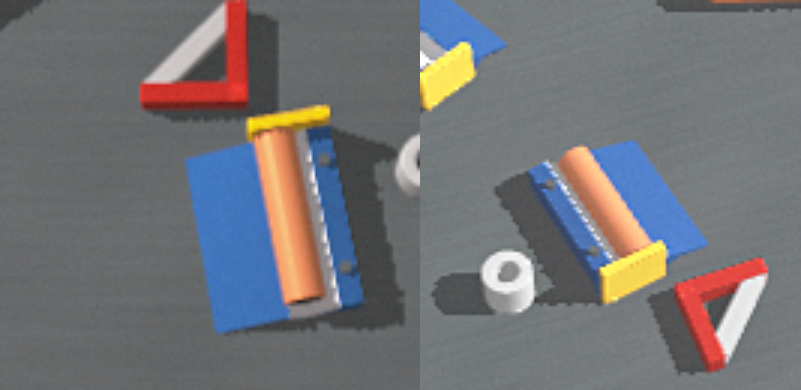

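Seen from both cameras, the pipe spans x' = -0.074 to 0.065, which puts it against the plate. It sits within 1 mm of the V line. The hammer pixels that differ in the top view are most likely the arm overhead or its shadow, because the scene view shows no change there. I'll let the arm settle and hand in.

Call:
{"api": "carry_out", "payload": {"plan": [[0,0,0,0,1],[0,0,0,0,1],[0,0,0,0,1]]}}

```text
t: 11.4
tcp_pos: [0.4298, -0.2986, 0.2281]
ee_rot: [0.64, 0.768, 0.0, -0.0]
ft_force: [-0.5, -0.2, -0.5]
grip_width: -0.003
```

```bash
python3 -c "
from workcell import *
print(job_done())"
```

```text
the job is handed in; nothing more can be done
None
```

The pipe is lying in the V against the yellow stop plate, and I handed the job in at about 11.4 s; no verdict was reported. I rolled it up the ramp with the two open fingers side by side until it dropped into the V. Then I shut the fingers and pushed on its end until the tool stalled at about 15 N.

- **Position:** both cameras put the pipe's axis within 1 mm of the V line, within 0.003 rad of parallel, and 27 to 29 mm above the bench. Its origin is about 4.5 mm short of the V-block's, where a pipe touching the plate should be.
- **Robot:** the arm had backed off and risen clear, with no force on the tool.
- **Bystanders:** all but one of the bystander regions I compared showed no change from the start. The exception was the hammer, which differed in the top view. That was most likely the arm or its shadow over it, because the scene view showed no change there.
- **Disagreement:** the two cameras differed by up to 4 mm on where the pipe's plate end lies, because the plate partly hides it from the scene camera.

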